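# Third hand for a drawer handle

### The job

Pick up the long handle, the one whose feet match the two screw holes in the drawer front, hold it up level with both feet flat against the front and centred over the holes, and press it there with a steady push of about 10 N, so that I can drive the screws from inside the drawer. Keep the push steady for about two seconds and finish while still holding and pressing: do not let go. Bring it up gently, without shoving or knocking the drawer, and leave the short handle, the tumbler, the food box and the dish of screws where they are.

Things in the scene. Friction and masses are not known exactly. Their poses are not given: they have to be found in the camera images.
- drawer: Wooden kitchen drawer (mm) standing on the table, firm and stiff: it does not move when pressed. Front: flat upright board 300 wide, 120 high, 18 thick, no handle on it. Open box behind it, 350 deep overall, walls 92 high, cutlery inside. Origin: at table height on the front's outer face, mid-width. x points level into the drawer, square to the front (the way to push), y along the front, z up.
- screw_holes (a point): On the outer face of the drawer front, midway between its two screw holes (8 in diameter, 128 apart, each 64 to one side along the drawer's y): in the middle of the front's width, 88 above the table, 32 below the front's top edge. Axes as the drawer's.
- long_handle: Steel U-shaped drawer handle of 12 x 12 square bar, 0.1 to 0.2 kg, lying flat on the table. Bar 140 long; a foot stands out from each end, feet 128 apart centre to centre; 40 overall from the bar's back to the foot ends, 28 clear inside. Origin: under the middle of the bar. x from bar to feet, y along the bar, z up. Can be gripped mid-bar from above, across its 12 mm, jaws closing along x.
- long_handle_bar (a point): Middle of the long handle's bar (centre of its section), 6 above the origin.
- long_handle_feet (a point): Midway between the end faces of the long handle's two feet: 34 along x from the middle of the bar. This is the point to bring onto point screw_holes, handle x along drawer x.
- short_handle: Like the long handle but its bar is 108 long and its feet are 96 apart, so it does not fit these holes; lies flat on the table. Not to be moved. Origin and axes as the long handle's. Which handle lies where varies.
- tumbler: Glass tumbler, 72 in diameter, 100 high, standing on the table. Not to be moved. Origin: centre of its underside.
- food_box: Clear plastic food box without lid, 110 x 150, 65 high. Not to be moved. Origin: centre of its underside.
- screw_dish: Small white dish, 72 across, 22 high, with the two screws in it. Not to be moved. Origin: centre of its underside.
Things that resemble listed ones, but are neither listed nor needed, are in the scene too. Leave any blue or red look-alike of the long_handle alone.

How it is judged (in metres and radians):
On the way, in this order (a step that is already met when the one before it is completed fails the run):
1. the long handle is lifted clear of the table in the fingers (height (world z) of long_handle_feet above 0.04 m and contact force between the fingers and long_handle above 2 N), for 0.2 s.
2. the long handle is pressed on over the holes with a steady 5 to 16 N (contact force between long_handle and drawer between 5 and 16 N and x of long_handle_feet in the frame of screw_holes between -0.003 and 0.003 m and y of long_handle_feet in the frame of screw_holes between -0.004 and 0.004 m and z of long_handle_feet in the frame of screw_holes between -0.004 and 0.004 m and angle between the y axis of long_handle and the y axis of drawer, either way round below 0.06 rad and angle between the x axis of long_handle and the x axis of drawer, either way round below 0.06 rad and contact force between the fingers and long_handle above 2 N), for 1.5 s.
At the end, for the whole second after the job is handed in: Held by the fingers and at rest, the long handle presses on the drawer front with 5 to 16 N; the point midway between its feet is within 4 mm of the midpoint of the holes sideways and in height, 3 mm square to the front; bar level and feet square to 0.06 rad (all of step 2 and linear speed of long_handle below 0.01 m/s); the arm keeps its last pose, push and grip.
It fails at once if the handle or the arm is pushed against the drawer with more than 30 N (contact force between any of long_handle, the arm, the fingers and drawer above 30 N).
It fails at once if the short handle is moved by more than 15 mm (distance of short_handle from where it was at the start of the episode above 0.015 m).
It fails at once if the tumbler is moved by more than 15 mm (distance of tumbler from where it was at the start of the episode above 0.015 m).
It fails at once if the food box is moved by more than 15 mm (distance of food_box from where it was at the start of the episode above 0.015 m).
It fails at once if the screw dish is moved by more than 15 mm (distance of screw_dish from where it was at the start of the episode above 0.015 m).
It also fails if it takes over 51 s, if anything falls off the work surface, if the arm or the gripper's body presses on something with over 40 N, if the wrist force passes 120 N, or if a joint passes its speed limit or range.

### The arm

A 6-joint arm with a two-finger parallel gripper is mounted at the origin on the work surface. World frame = base frame: x ahead of the robot, y to its left, z up, the work surface at z = 0. Lengths are in mm, angles in rad, forces in N, time in s.
With the tool pointing down it reaches from about 350 to 775 mm from the base axis. Payload 5.5 kg.
Tool frame: the origin (TCP) lies midway between the tips of the shut fingers; the grasp point (between the pads) lies 19 mm behind it; z points along the fingers, y is the direction in which the jaws open and shut (so a half turn about z gives the same grasp; the last joint's range is limited). The gripper opens to 85 mm and grips with 20 to 120 N. Pads are 22 mm wide; open, the fingers measure 114 mm over their backs; the gripper's body (76 mm by 85 mm) begins 54 mm behind the grasp point. The pads swing forward as they close: fully open they stand 13 mm farther back than shut.
Start: joints at [-1.305, 0.313, 0.046, 1.304, 0, 1.431], TCP at [226.984, -528.347, 231.323] pointing down, gripper open.
Joint ranges: [-2.76, 2.76], [-0.86, 1.69], [-1.03, 1.26], [-2.2, 2.34], [-1.47, 1.5], [-3.14, 3.14]. Speed limits (rad/s): [2.57, 2.57, 3.14, 3.14, 3.14, 3.14].

### API

Orientations are given as a rotation vector (axis times angle).
In Python, from plant import arm, viewer gives the robot as it stands.
- The arm moves only by the tool servo_tool, never from a script. Its argument "moves" is one flat list of numbers, 7 for each row, row after row: the turn, a rotation vector about the tool's x, y, z in rad, then the shift along the tool's x, y, z in mm, then the finger opening in mm, from 0 to 85.4. In form: [ax, ay, az, tx, ty, tz, claw, ax, ay, az, tx, ty, tz, claw, ...]. A call has exactly 10 rows; each row shifts and turns the pose as measured when the row begins, along the tool's axes as they then stand; what a row does not reach is not made up. A row lasts 1/8 s, in which the tool goes at most 62.5 mm and 10.7 degrees, less where a joint would pass 70% of its speed; a pose out of reach is approached as far as the arm can. A call with a gripper value outside its range is refused whole. The fingers move at their own pace and stop on an object; "force" is the grip in N (left out, the last holds). Time passes only in rows, so rows that do not move let the fingers close, or fill a call up. It gives the time, the measured TCP pose, the force and the opening at its end, in the units of the state.
- arm.get_state(): the state, without advancing time (a new reading comes with each control period).
- viewer.camera(name): name is "scene" or "top" or "wrist"; returns a dict with "pixels" (400x640x3 uint8, blue, green, red), "fx", "fy", "cx", "cy" (pixels), "extrinsics" (4x4, takes a point from camera to world coordinates). Camera axes: x right, y up, looking along -z (the intrinsics and any distortion apply to the point x, -y, -z); pixel columns grow to the right and rows downward; lengths in mm; the calibration is good to about 2 mm. The wrist camera is an equidistant fisheye: a pixel r from the principal point sees the ray r / f radians off the axis. A picture is of the moment at which its call begins. There is no depth.
- arm.sign_off(): hands the job in, once; it reports no verdict.
The state is a dict: "t": time; "qpos": joint angles; "qd": joint speeds; "effort": joint torques, N m; "eef_pos": TCP position; "eef_rot": TCP orientation; "ft_force": force on the tool from outside, world axes, zero at the start; "torque": the same for the moment, N m; "width": finger opening in mm.
Only numpy, scipy, OpenCV 4.12 (cv2) and the standard library are available. Lean on these libraries where they do the work, as an engineer would, in place of code of your own. Each camera call takes 0.05 s, during which the arm holds its last target.

## Working session

There is one attempt and no reset: what is moved stays moved. The work goes in short steps, Python scripts to look and compute and a tool call to move; the robot and the scene stay as the last step left them, time stands still between calls to the robot, and variables do not carry over. Pictures are saved under pics/ and viewed, and the job is handed in when it is done.

Besides the shell and the picture viewer there is one more tool, called after "Emit:" by a JSON object that holds its "op" and its "data", one argument or row to a line. servo_tool: Moves the arm, as the interface text tells. Its arguments: {"type":"object","properties":{"moves":{"type":"array","items":{"type":"number"}},"force":{"type":"number"}},"required":["moves"]}

```bash
ls; mkdir -p pics; python3 - <<'E'
from plant import arm, viewer
import cv2,pickle
d={}
for n in ["scene","top","wrist"]:
    c=viewer.camera(n); d[n]=c; cv2.imwrite(f"pics/{n}0.png",c["pixels"]); print(n,c["fx"],c["fy"],c["cx"],c["cy"],c["extrinsics"], [k for k in c])
pickle.dump(d,open("c0.pkl","wb"))
print(arm.get_state())
E
```

```text
pics
scene 368.46677834716064 368.46677834716064 321.23142049905834 199.53041899854713 [[-1.96358004e-01 -7.99685061e-01  5.67404033e-01  1.04534076e+03]
 [ 9.80479061e-01 -1.66161938e-01  1.05123842e-01  6.05267022e+01]
 [ 1.02149877e-02  5.76969681e-01  8.16701684e-01  7.28083081e+02]
 [ 0.00000000e+00  0.00000000e+00  0.00000000e+00  1.00000000e+00]] ['pixels', 'fx', 'fy', 'cx', 'cy', 'extrinsics']
top 396.79219658477945 396.79219658477945 323.6334252101241 201.64900740031774 [[ 2.68181267e-02  9.96303716e-01 -8.16069487e-02  4.71274771e+02]
 [-9.99628331e-01  2.71282694e-02  2.69384420e-03  4.23814159e+00]
 [ 4.89774228e-03  8.15043740e-02  9.96660950e-01  1.12467926e+03]
 [ 0.00000000e+00  0.00000000e+00  0.00000000e+00  1.00000000e+00]] ['pixels', 'fx', 'fy', 'cx', 'cy', 'extrinsics']
wrist 309.70691628693146 309.70691628693146 322.77740659057565 204.88770196148852 [[ 3.94001233e-01  8.69929636e-01  2.96623425e-01  3.03896112e+02]
 [-9.19108209e-01  3.73539077e-01  1.25334183e-01 -4.95212879e+02]
 [-1.76852036e-03 -3.22010848e-01  9.46734327e-01  3.73713660e+02]
 [ 0.00000000e+00  0.00000000e+00  0.00000000e+00  1.00000000e+00]] ['pixels', 'fx', 'fy', 'cx', 'cy', 'extrinsics']
{'t': 0.15, 'qpos': array([-1.30458606e+00,  3.13871369e-01,  4.52447642e-02,  1.30358393e+00,
        2.80311301e-06,  1.43116599e+00]), 'qd': array([ 0.00057642, -0.00234314,  0.0035434 , -0.00017265,  0.00237806,
        0.00015639]), 'effort': array([ 6.25287848e-04, -4.81065452e+01,  2.98815626e+01,  1.38945194e-02,
       -1.02737556e-04,  1.30049390e-06]), 'eef_pos': array([ 226.88174433, -527.94011484,  230.59094079]), 'eef_rot': array([-3.07575157e+00, -6.32842479e-01,  1.36045358e-04]), 'ft_force': array([ 0.3988625 , -1.54507638, -0.8999779 ]), 'torque': array([-0.02430623,  0.01828338, -0.01101243]), 'width': 85.05451962800066}
```

View pics/scene0.png

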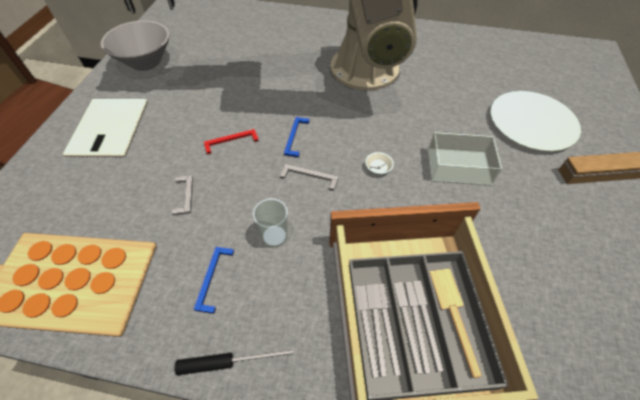

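View pics/top0.png

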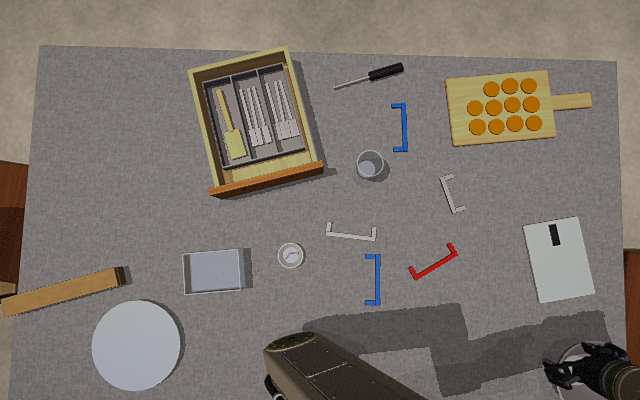

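View pics/wrist0.png

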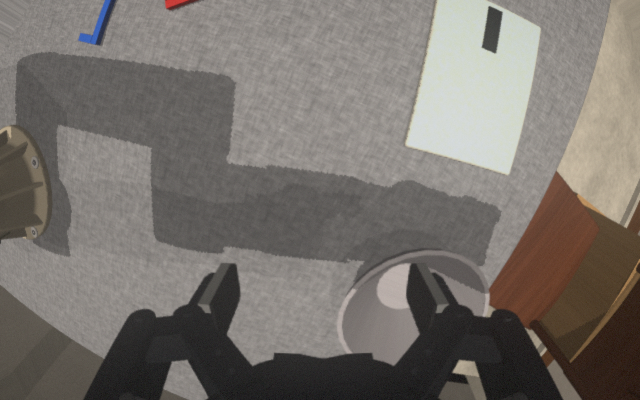

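Scene: the two grey handles in the top image are near (351,232) and (452,195). The first is about 49 px long, so it is the long one. The drawer front runs along roughly (210,194)-(323,168). I'll enlarge these areas.

```bash
python3 - <<'E'
import cv2,pickle
d=pickle.load(open("c0.pkl","rb"))
def crop(n,x0,y0,w,h,s,o):
    im=d[n]["pixels"][y0:y0+h,x0:x0+w]
    cv2.imwrite(o,cv2.resize(im,None,fx=s,fy=s,interpolation=cv2.INTER_CUBIC))
crop("top",315,205,75,50,10,"pics/a1.png")
crop("top",195,145,140,60,5.5,"pics/a2.png")
crop("scene",270,155,80,45,10,"pics/a3.png")
crop("scene",320,195,170,60,4.5,"pics/a4.png")
E
```

```text
(no output)
```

View pics/a1.png

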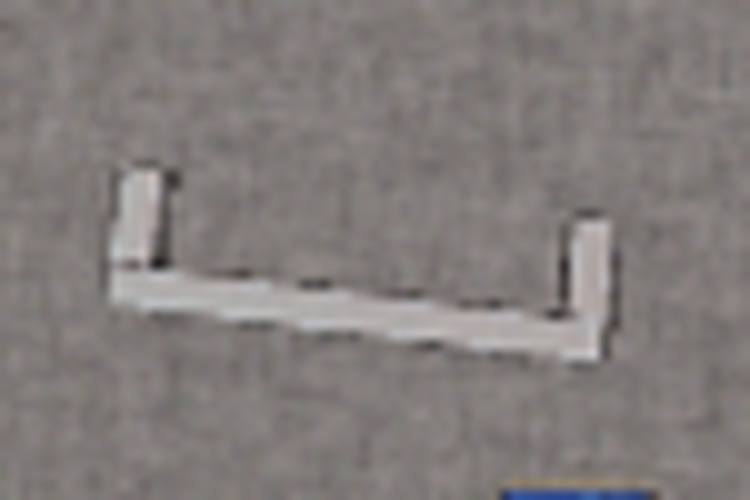

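View pics/a2.png

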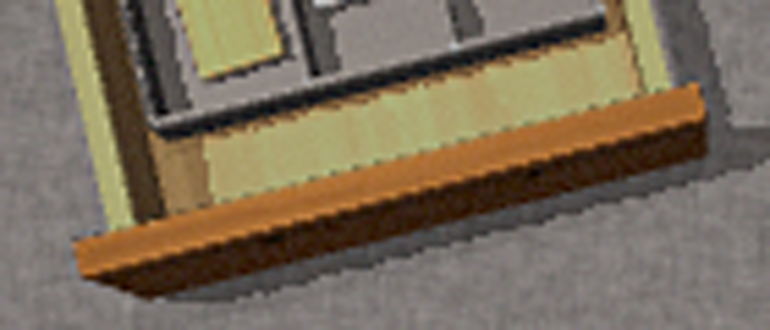

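View pics/a3.png

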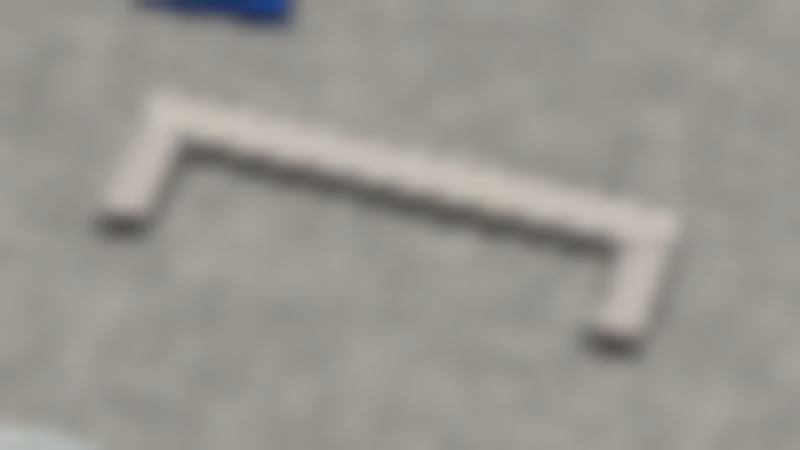

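View pics/a4.png

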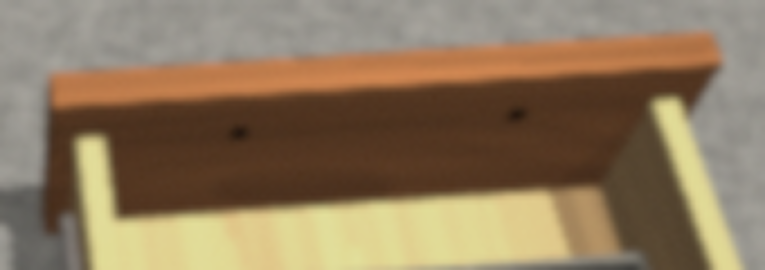

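```bash
cat > h.py <<'E'
import numpy as np,cv2
from scipy.optimize import least_squares
def proj(c,P,fish=False):
    E=c["extrinsics"]; p=(np.atleast_2d(P)-E[:3,3])@E[:3,:3]
    x,y,z=p[:,0],-p[:,1],-p[:,2]
    if fish:
        r=np.hypot(x,y); th=np.arctan2(r,z); k=th/np.maximum(r,1e-9)
    else: k=1/z
    return np.c_[c["fx"]*x*k+c["cx"],c["fy"]*y*k+c["cy"]]
def pose(q,P):
    c,s=np.cos(q[2]),np.sin(q[2]); P=np.asarray(P,float)
    return np.c_[q[0]+c*P[:,0]-s*P[:,1],q[1]+s*P[:,0]+c*P[:,1],P[:,2]]
def fit(q0,obs):
    # obs: list (cam, fish, P list, uv list)
    f=lambda q:np.concatenate([(proj(c,pose(q,P),fi)-np.array(uv)).ravel() for c,fi,P,uv in obs])
    r=least_squares(f,q0,loss='soft_l1',x_scale=[10,10,.1]); return r.x,f(r.x).reshape(-1,2)
def cr(uv,x0,y0,s): return (np.array(uv,float)+.5)/s-.5+[x0,y0]
E
python3 - <<'E'
from h import *; import pickle
d=pickle.load(open("c0.pkl","rb")); T,S=d["top"],d["scene"]
np.set_printoptions(precision=2,suppress=True)
DT=[(0,150,120),(0,-150,120),(18,150,120),(18,-150,120),(0,150,0),(0,-150,0)]
dt=cr([(82,279),(706,121),(75,241),(702,86),(150,298),(705,157)],195,145,5.5)
DS=[(0,-150,120),(0,150,120),(18,-150,120),(18,150,120),(18,-64,88),(18,64,88)]
ds=cr([(52,75),(715,34),(52,107),(721,67),(238,132),(516,115)],320,195,4.5)
HT=[(-6,70,12),(-6,-70,12),(34,70,12),(34,58,12),(34,-58,12),(34,-70,12)]
ht=cr([(112,303),(602,361),(122,168),(164,168),(572,215),(612,215)],315,205,10)
HS=[(-6,-70,12),(-6,70,12),(34,-70,12),(34,-58,12),(34,58,12),(34,70,12)]
hs=cr([(155,95),(680,215),(103,215),(148,218),(592,333),(643,338)],270,155,10)
for nm,q0,t,s in (("drawer",[560,200,.2],(T,0,DT,dt),(S,0,DS,ds)),("handle",[420,-60,0],(T,0,HT,ht),(S,0,HS,hs))):
    for o in ([t],[s],[t,s]):
        q,r=fit(q0,o); print(nm,q,np.hypot(*r.T))
E
```

```text
drawer [603.02 147.85   0.28] [0.21 0.85 0.47 0.54 0.8  0.91]
drawer [605.08 149.51   0.28] [1.   0.55 0.07 1.1  0.44 0.34]
drawer [604.21 148.99   0.28] [0.84 0.75 1.03 1.16 0.98 0.41 1.36 1.01 0.37 0.99 0.05 0.13]
handle [468.84 -75.53  -0.08] [0.78 0.17 0.42 0.14 0.33 0.58]
handle [469.72 -74.92  -0.09] [0.17 0.5  0.5  0.46 0.52 0.22]
handle [469.22 -75.22  -0.08] [0.81 0.15 0.64 0.22 0.33 0.48 0.31 0.38 0.61 0.41 0.7  0.06]
```

```bash
cat >> h.py <<'E'
from scipy.spatial.transform import Rotation as Ro
def target(yaw): # tool y horizontal at yaw, tool z down
    y=np.array([np.cos(yaw),np.sin(yaw),0]); z=np.array([0,0,-1.]); return Ro.from_matrix(np.c_[np.cross(y,z),y,z])
def plan(st,pos,yaw,n,claw):
    R=Ro.from_rotvec(st["eef_rot"]); Rt=target(yaw); p=st["eef_pos"]
    dr=(R.inv()*Rt).as_rotvec()
    for i in range(n):
        Ri=R*Ro.from_rotvec(dr*i/n)
        s=Ri.inv().apply((np.array(pos)-p)/n)
        print(", ".join("%g"%v for v in np.r_[np.round(dr/n,4),np.round(s,1),claw]),",")
def show(st):
    R=Ro.from_rotvec(st["eef_rot"]).as_matrix()
    print("t",round(st["t"],2),"p",np.round(st["eef_pos"],2),"yaw",round(np.arctan2(R[1,1],R[0,1]),4),"z",np.round(R[:,2],3),"f",np.round(st["ft_force"],2),"tq",np.round(st["torque"],2),"w",round(st["width"],2))
E
python3 - <<'E'
from h import *; from plant import arm
st=arm.get_state(); show(st); plan(st,[471,-75,150],-0.083,9,85)
E
```

```text
t 0.15 p [ 226.88 -527.94  230.59] yaw -1.165 z [-0.     0.001 -1.   ] f [ 0.4  -1.55 -0.9 ] tq [-0.02  0.02 -0.01] w 85.05
-0.0001, -0.0001, -0.1202, 44.8, -35.5, 9, 85 ,
-0.0001, -0.0001, -0.1202, 48.7, -29.9, 9, 85 ,
-0.0001, -0.0001, -0.1202, 52, -23.8, 9, 85 ,
-0.0001, -0.0001, -0.1202, 54.4, -17.4, 9, 85 ,
-0.0001, -0.0001, -0.1202, 56.1, -10.8, 9, 85 ,
-0.0001, -0.0001, -0.1202, 57, -4, 9, 85 ,
-0.0001, -0.0001, -0.1202, 57.1, 2.9, 9, 85 ,
-0.0001, -0.0001, -0.1202, 56.3, 9.7, 9, 85 ,
-0.0001, -0.0001, -0.1202, 54.8, 16.4, 9, 85 ,
```

Emit:
{"op": "servo_tool", "data": {
  "moves": [0,0,-0.12,45,-35.5,9,85,0,0,-0.12,49,-30,9,85,0,0,-0.12,52,-24,9,85,0,0,-0.12,54.5,-17.5,9,85,0,0,-0.12,56,-11,9,85,0,0,-0.12,57,-4,9,85,0,0,-0.12,57,3,9,85,0,0,-0.12,56,9.7,9,60,0,0,-0.12,55,16.4,9,45,0,0,0,0,0,0,45]
}}

```text
t: 1.4
eef_pos: [471.0, -58.7, 145.0]
eef_rot: [-2.278, -2.163, -0.002]
ft_force: [-0.0, -0.4, -0.3]
width: 44.7
```

```bash
python3 - <<'E'
from h import *; from plant import arm,viewer; import pickle
c=viewer.camera("wrist"); pickle.dump(c,open("w1.pkl","wb")); cv2.imwrite("pics/w1.png",c["pixels"])
st=arm.get_state(); show(st)
E
```

```text
t 1.45 p [470.64 -60.29 145.24] yaw -0.0546 z [ 0.  0. -1.] f [ 0.66 -0.2   0.99] tq [-0.06 -0.03  0.03] w 44.99
```

View pics/w1.png

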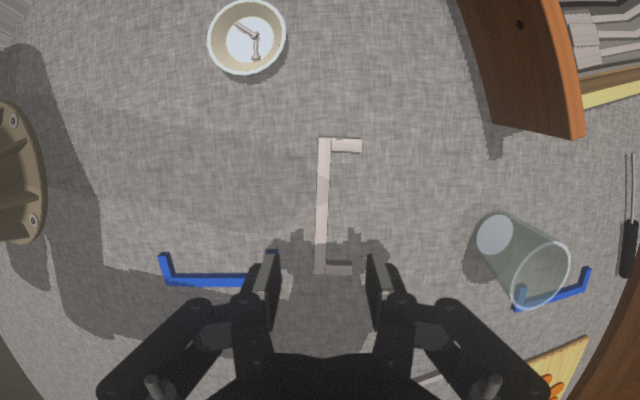

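The wrist view shows the whole handle (bar (318,272)-(324,138)) and one screw hole at (520,25). I'll enlarge for a fit.

```bash
python3 - <<'E'
import cv2,pickle
im=pickle.load(open("w1.pkl","rb"))["pixels"]
cv2.imwrite("pics/w1a.png",cv2.resize(im[128:288,305:375],None,fx=3.7*1,fy=3.7,interpolation=cv2.INTER_CUBIC))
cv2.imwrite("pics/w1b.png",cv2.resize(im[0:150,450:600],None,fx=4,fy=4,interpolation=cv2.INTER_CUBIC))
E
```

```text
(no output)
```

View pics/w1a.png

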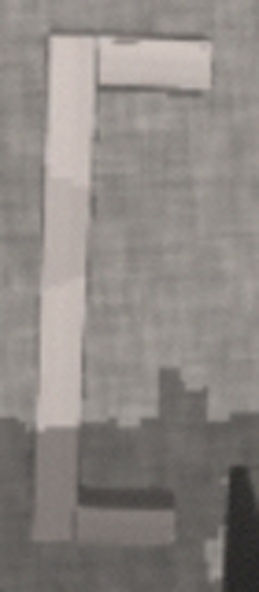

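View pics/w1b.png

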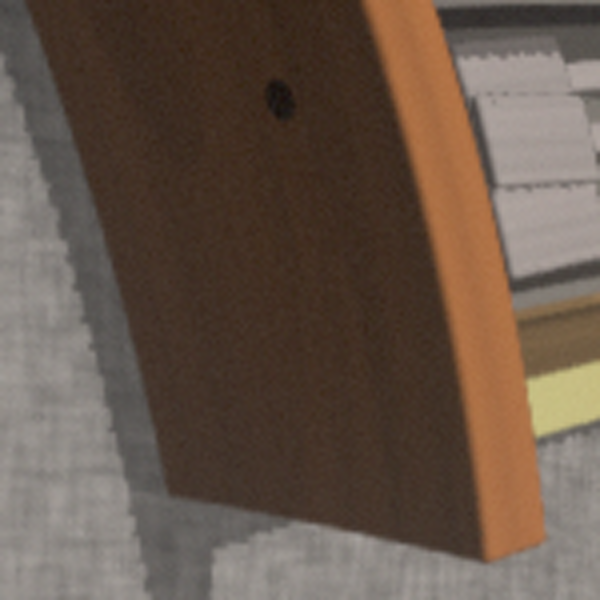

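```bash
python3 - <<'E'
from h import *; import pickle
W=pickle.load(open("w1.pkl","rb"))
np.set_printoptions(precision=2,suppress=True)
H=[(-6,70,12),(34,70,12),(34,58,12),(-6,-70,12),(34,-70,12),(34,-58,12),(6,-58,12),(6,58,12)]
h=cr([(50,37),(211,39),(210,90),(32,542),(175,542),(176,508),(78,508),(97,88)],305,128,3.7)
q,r=fit([469,-75,-.08],[(W,1,H,h)]); print(q,r)
D=[(0,-64,88),(0,-150,120),(18,-150,120),(0,-150,0)]
dd=cr([(281,100),(485,562),(545,540),(168,494)],450,0,4)
q,r=fit([604,149,.28],[(W,1,D,dd)]); print(q,r)
from plant import arm
st=arm.get_state(); show(st)
plan(st,[469.5,-75,30],-0.085,6,45)
E
```

```text
[469.72 -75.64  -0.09] [[-0.58 -0.7 ]
 [ 0.56  0.69]
 [ 0.03  0.02]
 [ 0.21  0.09]
 [-0.09  1.04]
 [ 0.55  0.35]
 [-0.22 -0.3 ]
 [-0.36 -0.79]]
[605.78 149.49   0.28] [[-0.12 -0.54]
 [ 0.15  0.23]
 [ 0.73  0.16]
 [-0.62  0.15]]
t 1.45 p [470.64 -60.29 145.24] yaw -0.0546 z [ 0.  0. -1.] f [ 0.66 -0.2   0.99] tq [-0.06 -0.03  0.03] w 44.99
0.0001, -0.0001, 0.0051, -2.5, -0.1, 19.2, 45 ,
0.0001, -0.0001, 0.0051, -2.5, -0, 19.2, 45 ,
0.0001, -0.0001, 0.0051, -2.5, -0, 19.2, 45 ,
0.0001, -0.0001, 0.0051, -2.5, -0, 19.2, 45 ,
0.0001, -0.0001, 0.0051, -2.5, -0, 19.2, 45 ,
0.0001, -0.0001, 0.0051, -2.5, 0, 19.2, 45 ,
```

Emit:
{"op": "servo_tool", "data": {
  "moves": [0,0,0.005,-2.5,0,19,45,0,0,0.005,-2.5,0,19,45,0,0,0.005,-2.5,0,19,45,0,0,0.005,-2.5,0,19,45,0,0,0.005,-2.5,0,19,45,0,0,0.005,-2.5,0,19,45,0,0,0,0,0,0,45,0,0,0,0,0,0,45,0,0,0,0,0,0,45,0,0,0,0,0,0,45]
}}

```text
t: 2.7
eef_pos: [468.4, -86.6, 31.7]
eef_rot: [2.332, 2.097, 0.0]
ft_force: [0.1, -0.1, 0.0]
width: 45.3
```

```bash
python3 - <<'E'
from h import *; from plant import arm
st=arm.get_state(); show(st); plan(st,[469.6,-75.4,3],-0.087,4,45)
E
```

```text
t 2.7 p [468.43 -86.61  31.75] yaw -0.1059 z [ 0.004 -0.004 -1.   ] f [ 0.11 -0.09  0.  ] tq [ 0.04 -0.01 -0.01] w 45.27
0.001, 0.001, -0.0047, 2.8, -0, 7.2, 45 ,
0.001, 0.001, -0.0047, 2.8, -0, 7.2, 45 ,
0.001, 0.001, -0.0047, 2.8, 0, 7.2, 45 ,
0.001, 0.001, -0.0047, 2.8, 0, 7.2, 45 ,
```

Emit:
{"op": "servo_tool", "data": {
  "moves": [0,0,-0.01,5.6,0,0,45,0,0,-0.009,5.6,0,0,45,0,0,0,0,0,8,45,0,0,0,0,0,7,45,0,0,0,0,0,6,45,0,0,0,0,0,4,45,0,0,0,0,0,2,45,0,0,0,0,0,0,45,0,0,0,0,0,0,45,0,0,0,0,0,0,45]
}}

```text
t: 3.95
eef_pos: [470.0, -74.4, 3.1]
eef_rot: [2.309, 2.121, 0.0]
ft_force: [0.0, 0.9, 1.2]
width: 45.1
```

```bash
python3 - <<'E'
from h import *; from plant import arm,viewer; import pickle
c=viewer.camera("wrist"); pickle.dump(c,open("w2.pkl","wb")); cv2.imwrite("pics/w2.png",cv2.resize(c["pixels"][180:400,200:460],None,fx=3,fy=2.7))
st=arm.get_state(); show(st); plan(st,[469.6,-75.4,3],-0.087,2,45)
E
```

```text
t 4.0 p [470.08 -74.44   3.1 ] yaw -0.0846 z [ 0.004 -0.004 -1.   ] f [ 0.35 -0.64  0.48] tq [ 0.02  0.07 -0.01] w 44.76
0.0023, 0.002, 0.0012, -0.5, -0.2, 0.1, 45 ,
0.0023, 0.002, 0.0012, -0.5, -0.2, 0.1, 45 ,
```

View pics/w2.png

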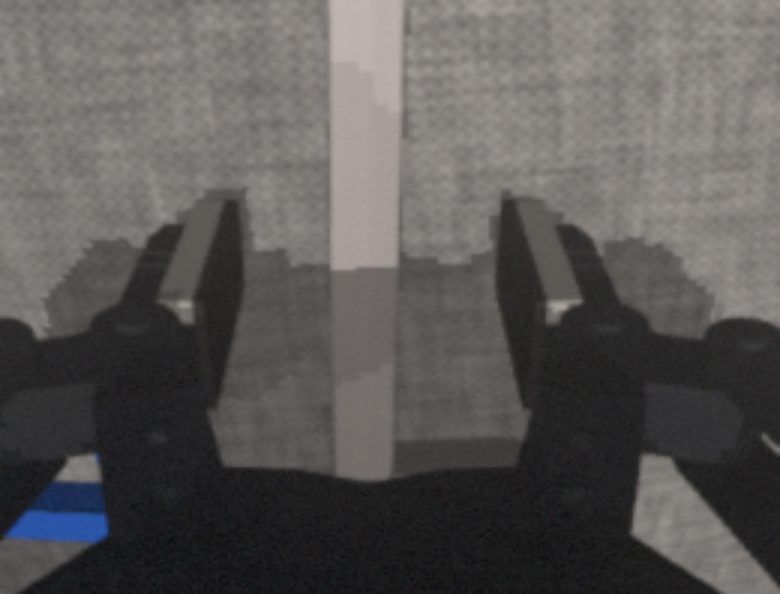

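Emit:
{"op": "servo_tool", "data": {
  "moves": [0.004,0.004,0.002,-1,-0.4,1,45,0,0,0,0,0,0,30,0,0,0,0,0,0,15,0,0,0,0,0,0,8,0,0,0,0,0,0,4,0,0,0,0,0,0,2,0,0,0,0,0,0,2,0,0,0,0,0,0,2,0,0,0,0,0,0,2,0,0,0,0,0,0,2],
  "force": 70
}}

```text
t: 5.25
eef_pos: [469.8, -75.6, 2.5]
eef_rot: [2.315, 2.122, 0.001]
ft_force: [0.3, -0.2, 1.4]
width: 9.7
```

```bash
python3 - <<'E'
from h import *; from plant import arm,viewer; import pickle
c=viewer.camera("wrist"); pickle.dump(c,open("w3.pkl","wb")); cv2.imwrite("pics/w3.png",c["pixels"])
st=arm.get_state(); show(st)
E
```

```text
t 5.3 p [469.81 -75.6    2.54] yaw -0.0869 z [ 0.001 -0.    -1.   ] f [-0.18  0.05  1.6 ] tq [-0.01  0.07 -0.04] w 9.62
```

View pics/w3.png

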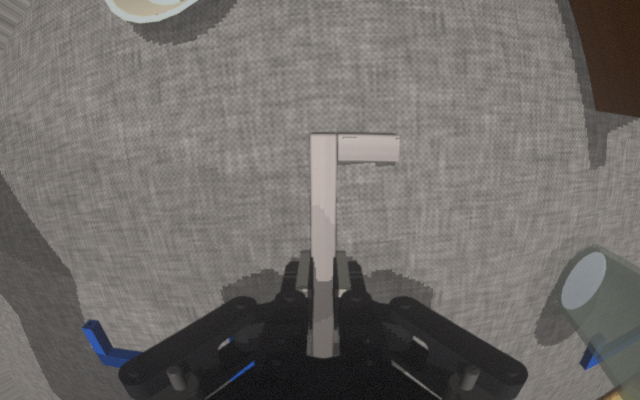

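```bash
python3 - <<'E'
from h import *; from plant import arm; import pickle
W=pickle.load(open("w3.pkl","rb")); st=arm.get_state(); R=Ro.from_rotvec(st["eef_rot"]).as_matrix()
E=W["extrinsics"]
np.set_printoptions(precision=1,suppress=True)
for u,v in [(525,375),(510,350),(470,378),(450,325),(400,298),(355,295),(365,295),(345,255),(310,300)]:
    a,b=u-W["cx"],v-W["cy"]; r=np.hypot(a,b); th=r/W["fx"]
    d=np.array([np.sin(th)*a/r,-np.sin(th)*b/r,-np.cos(th)])
    dt=R.T@E[:3,:3]@d; o=R.T@(E[:3,3]-st["eef_pos"])
    for X in (8,14): k=(X-o[0])/dt[0]; print((u,v),X,(o+k*dt)[1:])
print(R.T@(E[:3,3]-st["eef_pos"]))
E
```

```text
(525, 375) 8 [ 65.1 -91. ]
(525, 375) 14 [ 60.  -95.2]
(510, 350) 8 [ 65.4 -78.5]
(510, 350) 14 [ 60.2 -83.6]
(470, 378) 8 [ 45.7 -87.1]
(470, 378) 14 [ 42.1 -91.6]
(450, 325) 8 [ 47.7 -60.6]
(450, 325) 14 [ 44.  -67.2]
(400, 298) 8 [ 32.3 -41.1]
(400, 298) 14 [ 29.8 -49.3]
(355, 295) 8 [ 13.8 -37.8]
(355, 295) 14 [ 12.8 -46.2]
(365, 295) 8 [ 18. -38.]
(365, 295) 14 [ 16.6 -46.4]
(345, 255) 8 [12.  -2.2]
(345, 255) 14 [ 11.1 -13.5]
(310, 300) 8 [ -4.6 -41.1]
(310, 300) 14 [ -4.2 -49.3]
[  83.3    0.5 -143.2]
```

```bash
python3 - <<'E'
from h import *; from plant import arm; import pickle
d=pickle.load(open("c0.pkl","rb")); 
st=arm.get_state(); show(st)
st["eef_pos"]=st["eef_pos"]+[0,0,84]
plan(st,[541,131,86],0.28,6,2)
E
```

```text
t 5.3 p [469.81 -75.6    2.54] yaw -0.0869 z [ 0.001 -0.    -1.   ] f [-0.18  0.05  1.6 ] tq [-0.01  0.07 -0.04] w 9.62
0.0002, 0, -0.0611, 35.3, 8.8, 0.1, 2 ,
0.0002, 0, -0.0611, 34.7, 11, 0.1, 2 ,
0.0002, 0, -0.0611, 34, 13.1, 0.1, 2 ,
0.0002, 0, -0.0611, 33.1, 15.1, 0.1, 2 ,
0.0002, 0, -0.0611, 32.1, 17.1, 0.1, 2 ,
0.0002, 0, -0.0611, 31, 19.1, 0.1, 2 ,
```

Emit:
{"op": "servo_tool", "data": {
  "moves": [0,0,0,0,0,-2,2,0,0,0,0,0,-6,2,0,0,0,0,0,-14,2,0,0,0,0,0,-20,2,0,0,0,0,0,-20,2,0,0,0,0,0,-14,2,0,0,0,0,0,-6,2,0,0,0,0,0,0,2,0,0,0,0,0,0,2,0,0,0,0,0,0,2]
}}

```text
t: 6.55
eef_pos: [468.9, -75.2, 89.9]
eef_rot: [2.315, 2.123, 0.001]
ft_force: [0.7, 0.0, -1.7]
width: 9.8
```

```bash
python3 - <<'E'
from h import *; from plant import arm; import pickle
st=arm.get_state(); show(st)
plan(st,[541,131,84.5],0.28,8,2)
E
```

```text
t 6.55 p [468.85 -75.2   89.86] yaw -0.0866 z [ 0.  0. -1.] f [ 0.7   0.03 -1.73] tq [-0.01  0.04  0.  ] w 9.81
0.0001, -0, -0.0458, 26.5, 6.8, 0.7, 2 ,
0.0001, -0, -0.0458, 26.1, 8, 0.7, 2 ,
0.0001, -0, -0.0458, 25.7, 9.1, 0.7, 2 ,
0.0001, -0, -0.0458, 25.3, 10.3, 0.7, 2 ,
0.0001, -0, -0.0458, 24.8, 11.5, 0.7, 2 ,
0.0001, -0, -0.0458, 24.2, 12.6, 0.7, 2 ,
0.0001, -0, -0.0458, 23.6, 13.7, 0.7, 2 ,
0.0001, -0, -0.0458, 23, 14.8, 0.7, 2 ,
```

Emit:
{"op": "servo_tool", "data": {
  "moves": [0,0,-0.046,26.5,6.8,0.7,2,0,0,-0.046,26,8,0.7,2,0,0,-0.046,25.7,9,0.7,2,0,0,-0.046,25.3,10.3,0.7,2,0,0,-0.046,24.8,11.5,0.7,2,0,0,-0.046,24.2,12.6,0.7,2,0,0,-0.046,23.6,12,0.7,2,0,0,-0.046,20,8,0.7,2,0,0,0,0,0,0,2,0,0,0,0,0,0,2]
}}

```text
t: 7.8
eef_pos: [530.7, 131.8, 77.4]
eef_rot: [-1.871, -2.513, 0.011]
ft_force: [-0.3, -0.9, -2.0]
width: 9.6
```

```bash
python3 - <<'E'
from h import *; from plant import arm,viewer; import pickle
d={n:viewer.camera(n) for n in("wrist","scene","top")}; pickle.dump(d,open("c4.pkl","wb")); 
for n in d: cv2.imwrite(f"pics/{n}4.png",d[n]["pixels"])
st=arm.get_state(); show(st)
E
```

```text
t 7.95 p [531.05 131.44  77.86] yaw 0.2899 z [-0.01  0.   -1.  ] f [ 0.11 -0.42 -1.85] tq [-0.04 -0.    0.05] w 9.5
```

View pics/wrist4.png

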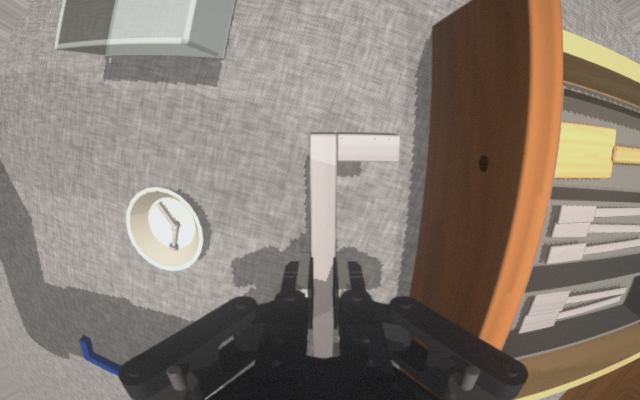

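View pics/scene4.png

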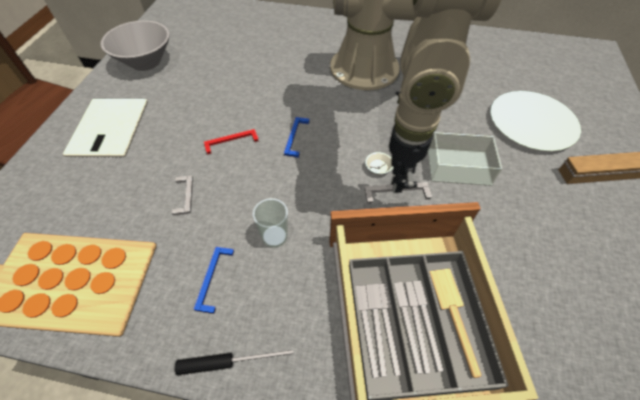

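View pics/top4.png

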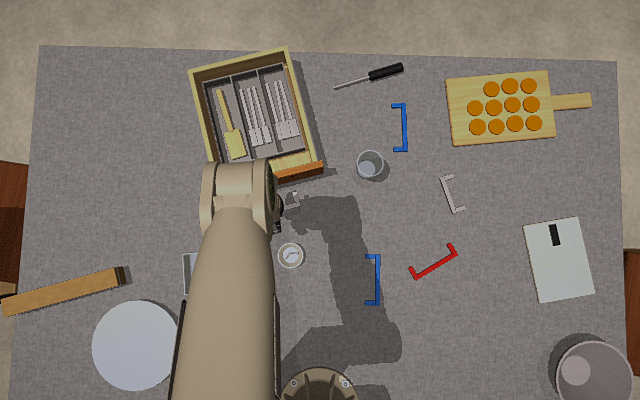

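The wrist picture now shows the +y hole at (484,163), the front's +y bottom corner near (433,25), and the handle foot at (340-399, 133-162). I'll enlarge for refinement.

```bash
python3 - <<'E'
import cv2,pickle
d=pickle.load(open("c4.pkl","rb")); im=d["wrist"]["pixels"]
cv2.imwrite("pics/w4a.png",cv2.resize(im[120:180,300:410],None,fx=7,fy=7,interpolation=cv2.INTER_CUBIC))
cv2.imwrite("pics/w4b.png",cv2.resize(im[0:190,420:580],None,fx=3,fy=3,interpolation=cv2.INTER_CUBIC))
cv2.imwrite("pics/s4a.png",cv2.resize(d["scene"]["pixels"][170:240,325:485],None,fx=5,fy=5,interpolation=cv2.INTER_CUBIC))
E
```

```text
(no output)
```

View pics/w4a.png

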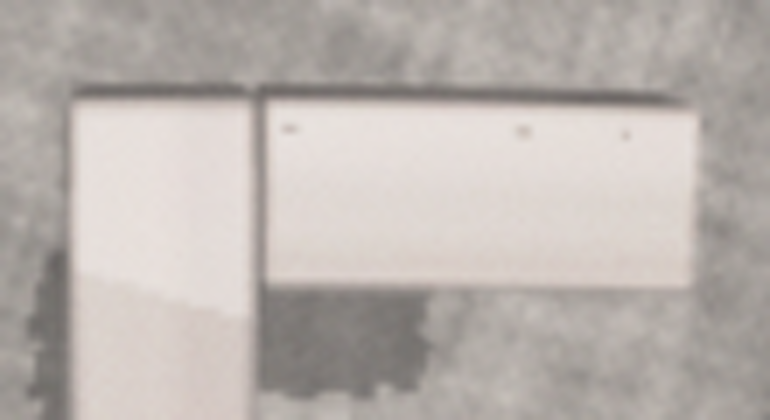

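View pics/w4b.png

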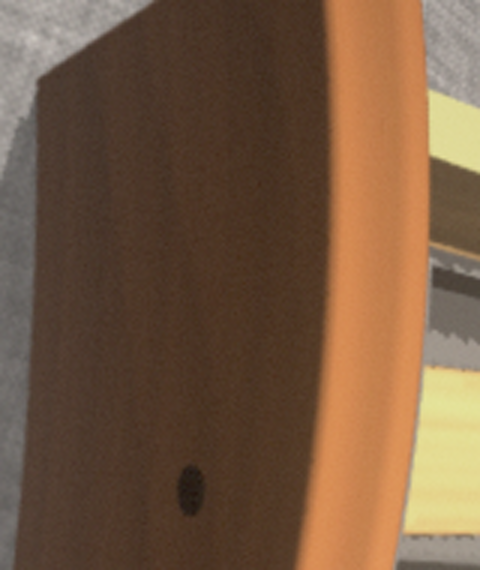

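View pics/s4a.png

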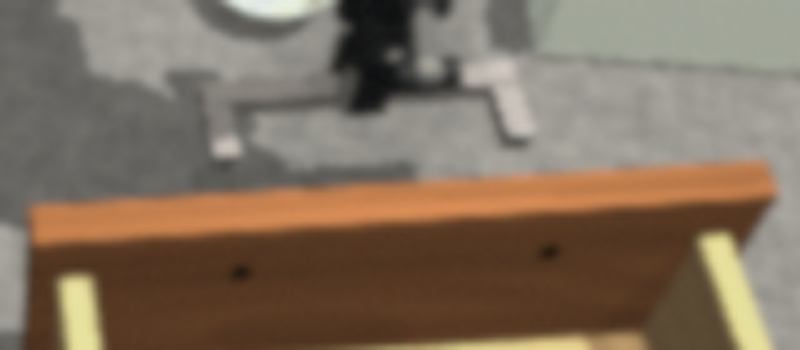

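```bash
python3 - <<'E'
from h import *; from plant import arm; import pickle
d=pickle.load(open("c4.pkl","rb")); W=d["wrist"]; st=arm.get_state(); show(st)
np.set_printoptions(precision=2,suppress=True)
E=W["extrinsics"]
def ray(uv):
    a,b=uv[0]-W["cx"],uv[1]-W["cy"]; r=np.hypot(a,b); th=r/W["fx"]
    return E[:3,:3]@np.array([np.sin(th)*a/r,-np.sin(th)*b/r,-np.cos(th)])
def onz(uv,z):
    k=ray(uv); return E[:3,3]+k*(z-E[2,3])/k[2]
for name,pts,z in(("top",[(327,10),(331,200),(318,400),(297,560)],120),("bot",[(38,85),(33,250),(15,560)],0)):
    P=np.array([onz(u,z) for u in cr(pts,420,0,3)]); 
    a=np.polyfit(P[:,1],P[:,0],1); print(name,P[:,:2],"yaw",-np.arctan(a[0]),"x at y=149.3",np.polyval(a,149.3))
print("hole@z88",onz(cr([(191,490)],420,0,3)[0],88),"corner",onz(cr([(38,80)],420,0,3)[0],0))
D=[(0,64,88),(0,150,0)]; 
for yaw in(.275,.28,.285,.29): 
    r=least_squares(lambda q:(proj(W,pose([*q,yaw],D),1)-cr([(191,490),(38,80)],420,0,3)).ravel(),[604,149]); print(yaw,r.x,r.fun)
R=Ro.from_rotvec(st["eef_rot"]).as_matrix()
for z in(87,88):
  for nm,uv in(("back+y",(72,98)),("footout",(698,108)),("footin",(692,288)),("inner",(262,285))):
    P=onz(cr([uv],300,120,7)[0],z); print(z,nm,P,"tool",R.T@(P-st["eef_pos"]))
# scene drawer fit again + both
E
```

```text
t 7.95 p [531.05 131.44  77.86] yaw 0.2899 z [-0.01  0.   -1.  ] f [ 0.11 -0.42 -1.85] tq [-0.04 -0.    0.05] w 9.5
top [[568.69 277.21]
 [575.53 252.42]
 [582.35 227.8 ]
 [588.18 207.82]] yaw 0.2732741614281727 x at y=149.3 604.4755756963599
bot [[565.46 291.7 ]
 [576.24 250.99]
 [598.4  176.28]] yaw 0.27934625712260697 x at y=149.3 605.952039222097
hole@z88 [587.56 210.36  88.  ] corner [565.11 292.97   0.  ]
0.275 [605.28 148.72] [ 0.51  0.33 -0.66 -0.42]
0.28 [605.74 148.83] [ 0.77  0.38 -1.02 -0.45]
0.285 [606.19 148.95] [ 1.03  0.43 -1.37 -0.48]
0.29 [606.65 149.06] [ 1.29  0.48 -1.73 -0.51]
87 back+y [506.05 197.34  87.  ] tool [70.33 -5.21 -8.87]
87 footout [543.51 208.54  87.  ] tool [70.35 33.89 -9.26]
87 footin [546.98 197.53  87.  ] tool [58.8  34.07 -9.29]
87 inner [520.72 189.44  87.  ] tool [58.56  6.59 -9.02]
88 back+y [506.07 197.45  88.  ] tool [70.43 -5.16 -9.87]
88 footout [543.25 208.57  88.  ] tool [ 70.45  33.64 -10.25]
88 footin [546.7  197.63  88.  ] tool [ 58.99  33.82 -10.29]
88 inner [520.63 189.6   88.  ] tool [ 58.75   6.54 -10.02]
```

```bash
python3 - <<'E'
from h import *; from plant import arm
st=arm.get_state(); plan(st,[562,136.1,84.5],0.277,5,2)
E
```

```text
-0.002, -0.0006, 0.0026, -0.9, 6.2, -1.4, 2 ,
-0.002, -0.0006, 0.0026, -0.9, 6.2, -1.4, 2 ,
-0.002, -0.0006, 0.0026, -0.8, 6.2, -1.4, 2 ,
-0.002, -0.0006, 0.0026, -0.8, 6.2, -1.4, 2 ,
-0.002, -0.0006, 0.0026, -0.8, 6.2, -1.3, 2 ,
```

Emit:
{"op": "servo_tool", "data": {
  "moves": [-0.002,-0.0006,0.0026,-0.9,6,-1.4,2,-0.002,-0.0006,0.0026,-0.9,6,-1.4,2,-0.002,-0.0006,0.0026,-0.8,6,-1.4,2,-0.002,-0.0006,0.0026,-0.8,5,-1.4,2,-0.002,-0.0006,0.0026,-0.8,3,-1.3,2,0,0,0,0,0,0,2,0,0,0,0,0,0,2,0,0,0,0,0,0,2,0,0,0,0,0,0,2,0,0,0,0,0,0,2]
}}

```text
t: 9.2
eef_pos: [559.1, 133.6, 85.3]
eef_rot: [1.897, 2.503, 0.001]
ft_force: [0.3, 0.1, -2.0]
width: 9.6
```

```bash
python3 - <<'E'
from h import *; from plant import arm,viewer; import pickle
d={n:viewer.camera(n) for n in("wrist","scene")}; pickle.dump(d,open("c5.pkl","wb")); 
st=arm.get_state(); show(st)
cv2.imwrite("pics/w5a.png",cv2.resize(d["wrist"]["pixels"][60:220,300:560],None,fx=3,fy=3,interpolation=cv2.INTER_CUBIC))
plan(st,[572.5,139.1,84.5],0.277,1,2)
E
```

```text
t 9.3 p [559.17 133.53  85.31] yaw 0.2735 z [ 0.001 -0.    -1.   ] f [ 0.26 -0.55 -1.74] tq [-0.03 -0.03  0.02] w 9.84
0.001, 0.0005, -0.0035, 1.8, 14.3, 0.8, 2 ,
```

View pics/w5a.png

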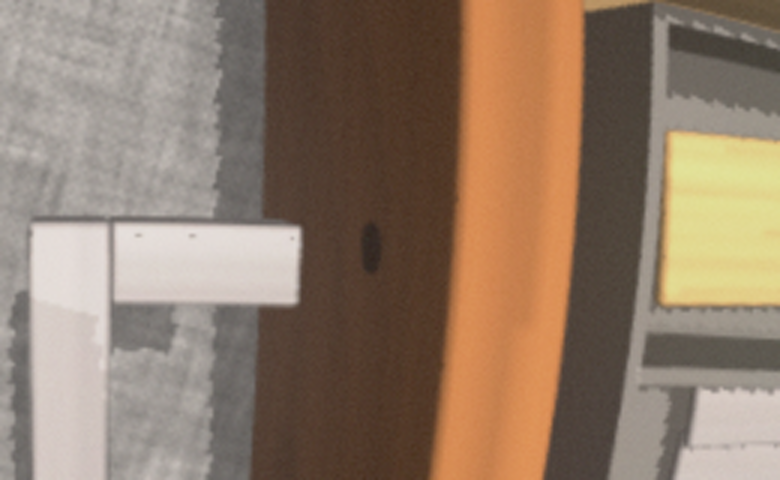

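```bash
python3 - <<'E'
from h import *; from plant import arm; import pickle
d=pickle.load(open("c5.pkl","rb")); W=d["wrist"]; st=arm.get_state(); R=Ro.from_rotvec(st["eef_rot"]).as_matrix()
np.set_printoptions(precision=2,suppress=True)
E=W["extrinsics"]
def onz(uv,z):
    a,b=uv[0]-W["cx"],uv[1]-W["cy"]; r=np.hypot(a,b); th=r/W["fx"]
    k=E[:3,:3]@np.array([np.sin(th)*a/r,-np.sin(th)*b/r,-np.cos(th)]); return E[:3,3]+k*(z-E[2,3])/k[2]
f=lambda uv,z:R.T@(onz(cr([uv],300,60,3)[0],z)-st["eef_pos"])
zt=st["eef_pos"][2]+9.5
print("hole",f((371,248),88), onz(cr([(371,248)],300,60,3)[0],88)); print("foot",f((300,228),zt),f((299,303),zt),"back",f((31,226),zt))
P=np.array([onz(u,120) for u in cr([(463,5),(462,100),(455,250),(432,470)],300,60,3)]);a=np.polyfit(P[:,1],P[:,0],1);print("yaw",-np.arctan(a[0]),np.polyval(a,149))
P=np.array([onz(u,0) for u in cr([(266,5),(264,150),(259,300),(250,470)],300,60,3)]);a=np.polyfit(P[:,1],P[:,0],1);print("yaw",-np.arctan(a[0]),np.polyval(a,149))
E
```

```text
hole [66.25 47.85 -2.68] [587.35 210.24  88.  ]
foot [69.63 34.33 -9.5 ] [58.37 34.75 -9.49] back [69.34 -4.93 -9.54]
yaw 0.2786429346950898 605.2845926371173
yaw 0.27631291759862503 605.5059578699605
```

Emit:
{"op": "servo_tool", "data": {
  "moves": [0,0,-0.004,1,2,0.8,2,0,0,0,1,2,0,2,0,0,0,0,2,0,2,0,0,0,0,2,0,2,0,0,0,0,1,0,2,0,0,0,0,0,0,2,0,0,0,0,0,0,2,0,0,0,0,0,0,2,0,0,0,0,0,0,2,0,0,0,0,0,0,2]
}}

```text
t: 10.55
eef_pos: [567.9, 138.2, 84.4]
eef_rot: [1.892, 2.507, 0.001]
ft_force: [-0.8, 0.2, -1.5]
width: 9.8
```

```bash
cat > now.py <<'E'
from h import *; from plant import arm
st=arm.get_state(); show(st); R=Ro.from_rotvec(st["eef_rot"]).as_matrix()
print("F tool",np.round(R.T@st["ft_force"],2)); plan(st,[572.7,139.6,84.5],0.2775,1,2)
E
python3 now.py
```

```text
t 10.55 p [567.89 138.23  84.43] yaw 0.2777 z [ 0.001 -0.    -1.   ] f [-0.77  0.2  -1.52] tq [-0.01 -0.02 -0.04] w 9.78
F tool [ 0.41 -0.69  1.52]
0.001, 0.0005, 0.0002, 0, 5, -0.1, 2 ,
```

Emit:
{"op": "servo_tool", "data": {
  "moves": [0,0,0,0,0.5,0,2,0,0,0,0,0.5,0,2,0,0,0,0,0.5,0,2,0,0,0,0,0.5,0,2,0,0,0,0,0.4,0,2,0,0,0,0,0.4,0,2,0,0,0,0,0.4,0,2,0,0,0,0,0.4,0,2,0,0,0,0,0.3,0,2,0,0,0,0,0.3,0,2]
}}

```text
t: 11.8
eef_pos: [571.8, 139.3, 84.3]
eef_rot: [1.892, 2.507, -0.0]
ft_force: [-1.6, 0.1, -1.9]
width: 9.7
```

```bash
python3 now.py
```

```text
t 11.8 p [571.78 139.33  84.35] yaw 0.2779 z [ 0. -0. -1.] f [-1.61  0.13 -1.94] tq [-0.03  0.17  0.04] w 9.73
F tool [ 0.57 -1.51  1.94]
0.0002, 0.0006, 0.0004, 0, 1, -0.2, 2 ,
```

Emit:
{"op": "servo_tool", "data": {
  "moves": [0,0,0,0,0.3,0,2,0,0,0,0,0.3,0,2,0,0,0,0,0.3,0,2,0,0,0,0,0.3,0,2,0,0,0,0,0.3,0,2,0,0,0,0,0.3,0,2,0,0,0,0,0.3,0,2,0,0,0,0,0.3,0,2,0,0,0,0,0.3,0,2,0,0,0,0,0.3,0,2]
}}

```text
t: 13.05
eef_pos: [571.8, 139.4, 83.8]
eef_rot: [-1.891, -2.505, 0.008]
ft_force: [-3.4, -1.5, 0.6]
width: 9.6
```

```bash
python3 now.py
```

```text
t 13.05 p [571.84 139.43  83.75] yaw 0.2779 z [-0.005 -0.002 -1.   ] f [-3.4  -1.53  0.58] tq [-0.31  0.74  0.11] w 9.63
F tool [-0.54 -3.69 -0.56]
-0.0057, 0.0007, 0.0004, -0.1, 0.9, -0.8, 2 ,
```

Emit:
{"op": "servo_tool", "data": {
  "moves": [-0.002,0,0,0,0.4,-0.3,2,-0.002,0,0,0,0.5,-0.2,2,-0.001,0,0,0,0.6,-0.1,2,-0.001,0,0,0,0.7,-0.1,2,0,0,0,0,0.7,0,2,0,0,0,0,0.7,0,2,0,0,0,0,0.7,0,2,0,0,0,0,0.7,0,2,0,0,0,0,0.7,0,2,0,0,0,0,0.7,0,2]
}}

```text
t: 14.3
eef_pos: [571.9, 139.5, 83.6]
eef_rot: [-1.889, -2.503, 0.015]
ft_force: [-5.4, -2.3, 0.7]
width: 9.8
```

```bash
python3 now.py
```

```text
t 14.3 p [571.86 139.45  83.59] yaw 0.2774 z [-0.01  -0.004 -1.   ] f [-5.42 -2.34  0.66] tq [-0.42  1.07  0.06] w 9.78
F tool [-0.77 -5.86 -0.59]
-0.0111, 0.0013, -0.0001, -0.1, 0.8, -0.9, 2 ,
```

Emit:
{"op": "servo_tool", "data": {
  "moves": [-0.004,0,0,0,0.8,-0.3,2,-0.004,0,0,0,0.9,-0.3,2,-0.004,0,0,0,1,-0.2,2,-0.004,0,0,0,1,-0.2,2,-0.004,0,0,0,1,-0.2,2,-0.003,0,0,0,1,-0.2,2,-0.003,0,0,0,1,-0.1,2,-0.003,0,0,0,1,-0.1,2,-0.003,0,0,0,1,-0.1,2,-0.003,0,0,0,1,-0.1,2]
}}

```text
t: 15.55
eef_pos: [571.9, 139.5, 83.1]
eef_rot: [1.89, 2.502, 0.006]
ft_force: [-6.5, -2.2, 1.5]
width: 9.7
```

```bash
python3 now.py; python3 - <<'E'
import cv2,pickle
from plant import viewer
d={n:viewer.camera(n) for n in("wrist","scene")}; pickle.dump(d,open("c6.pkl","wb"))
cv2.imwrite("pics/w6a.png",cv2.resize(d["wrist"]["pixels"][60:220,300:560],None,fx=3,fy=3,interpolation=cv2.INTER_CUBIC))
cv2.imwrite("pics/s6a.png",cv2.resize(d["scene"]["pixels"][170:240,325:485],None,fx=5,fy=5,interpolation=cv2.INTER_CUBIC))
E
python3 now.py
```

```text
t 15.55 p [571.89 139.46  83.05] yaw 0.277 z [ 0.007 -0.    -1.   ] f [-6.48 -2.24  1.47] tq [-0.49  1.25  0.08] w 9.69
F tool [-0.38 -6.84 -1.52]
0.0064, 0.002, -0.0005, -0.1, 0.8, -1.4, 2 ,
t 15.65 p [571.9  139.48  83.08] yaw 0.277 z [ 0.007 -0.    -1.   ] f [-5.72 -2.62  0.97] tq [-0.5   1.22  0.07] w 9.57
F tool [-0.96 -6.21 -1.  ]
0.0065, 0.0019, -0.0005, -0.1, 0.8, -1.4, 2 ,
```

View pics/w6a.png

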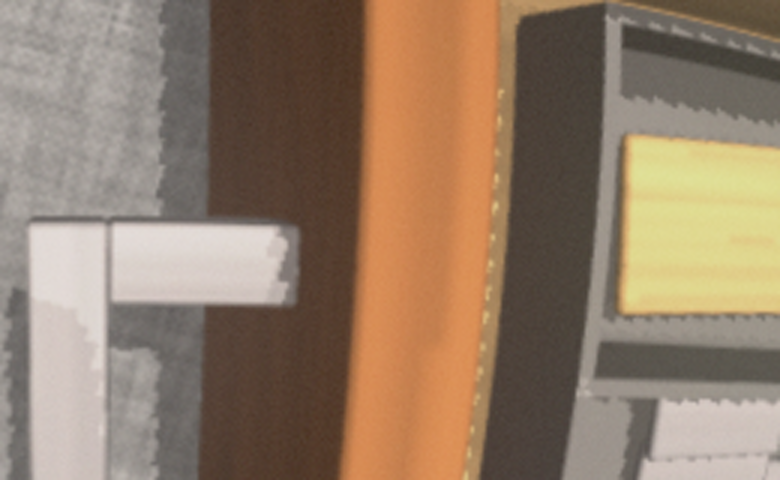

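View pics/s6a.png

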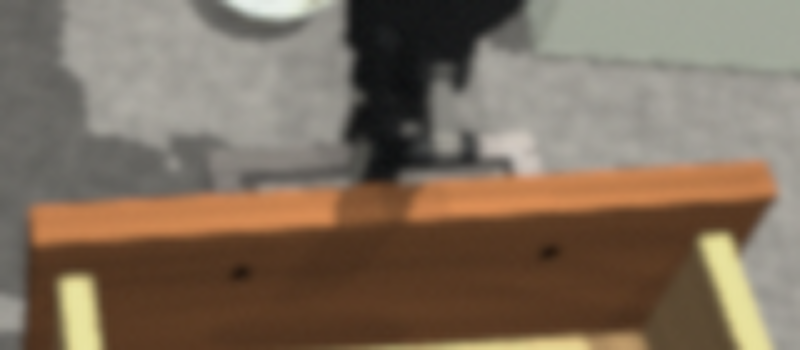

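Emit:
{"op": "servo_tool", "data": {
  "moves": [0,0,0,0,1,-0.7,2,0,0,0,0,1,-0.8,2,0,0,0,0,1.1,-0.8,2,0,0,0,0,1.2,-0.8,2,-0.001,0,0,0,1.2,-0.8,2,-0.001,0,0,0,1.3,-0.6,2,-0.001,0,0,0,1.3,-0.5,2,-0.001,0,0,0,1.3,-0.5,2,-0.001,0,0,0,1.3,-0.5,2,-0.001,0,0,0,1.3,-0.5,2]
}}

```text
t: 16.9
eef_pos: [571.8, 139.4, 83.7]
eef_rot: [-1.891, -2.502, 0.018]
ft_force: [-6.0, -3.1, 0.3]
width: 9.8
```

```bash
python3 now.py
```

```text
t 16.9 p [571.81 139.44  83.68] yaw 0.2763 z [-0.011 -0.006 -1.   ] f [-6.04 -3.05  0.29] tq [-0.59  1.25  0.1 ] w 9.75
F tool [-1.29 -6.64 -0.2 ]
-0.0124, 0.0023, -0.0011, -0.1, 0.9, -0.8, 2 ,
```

Emit:
{"op": "servo_tool", "data": {
  "moves": [-0.003,0,0,0,1.5,-0.7,2,-0.004,0,0,0,1.7,-0.7,2,-0.004,0,0,0,1.8,-0.7,2,-0.004,0,0,0,1.8,-0.7,2,-0.003,0,0,0,1.8,-0.7,2,-0.003,0,0,0,1.8,-0.6,2,-0.003,0,0,0,1.8,-0.6,2,-0.003,0,0,0,1.8,-0.5,2,-0.003,0,0,0,1.8,-0.5,2,-0.003,0,0,0,1.8,-0.5,2]
}}

```text
t: 18.15
eef_pos: [571.8, 139.5, 83.6]
eef_rot: [-1.891, -2.501, 0.021]
ft_force: [-7.8, -2.9, 1.5]
width: 9.5
```

```bash
python3 now.py
```

```text
t 18.15 p [571.83 139.47  83.63] yaw 0.2758 z [-0.013 -0.007 -1.   ] f [-7.8  -2.91  1.47] tq [-0.54  1.45  0.12] w 9.47
F tool [-0.68 -8.31 -1.35]
-0.0141, 0.0031, -0.0017, -0.1, 0.9, -0.9, 2 ,
```

Emit:
{"op": "servo_tool", "data": {
  "moves": [-0.006,0,-0.0005,0,2,-1,2,-0.006,0,-0.0005,0,2.1,-1,2,-0.006,0,-0.0005,0,2.1,-1,2,-0.006,0,0,0,2.2,-1,2,-0.005,0,0,0,2.2,-1,2,-0.005,0,0,0,2.2,-0.9,2,-0.005,0,0,0,2.2,-0.8,2,-0.005,0,0,0,2.2,-0.8,2,-0.005,0,0,0,2.2,-0.8,2,-0.005,0,0,0,2.2,-0.8,2]
}}

```text
t: 19.4
eef_pos: [571.9, 139.5, 83.4]
eef_rot: [1.894, 2.505, -0.007]
ft_force: [-8.1, -4.0, 0.6]
width: 9.5
```

```bash
python3 now.py
```

```text
t 19.4 p [571.9  139.46  83.43] yaw 0.276 z [-0.002 -0.005 -1.   ] f [-8.06 -3.98  0.65] tq [-0.63  1.52  0.13] w 9.48
F tool [-1.63 -8.84 -0.61]
-0.003, 0.0039, -0.0015, -0.1, 0.8, -1.1, 2 ,
```

Emit:
{"op": "servo_tool", "data": {
  "moves": [-0.004,0,0,0,2.3,-0.9,2,-0.004,0,0,0,2.3,-0.9,2,-0.004,0,0,0,2.3,-0.9,2,-0.004,0,0,0,2.3,-0.9,2,-0.004,0,0,0,2.3,-0.9,2,-0.004,0,0,0,2.3,-0.9,2,-0.004,0,0,0,2.3,-0.9,2,-0.004,0,0,0,2.3,-0.9,2,-0.004,0,0,0,2.3,-0.9,2,-0.004,0,0,0,2.3,-0.9,2]
}}

```text
t: 20.65
eef_pos: [571.8, 139.5, 83.6]
eef_rot: [-1.895, -2.504, 0.016]
ft_force: [-7.2, -3.2, -0.1]
width: 9.8
```

```bash
python3 now.py; python3 - <<'E'
import cv2,pickle
from h import *
from plant import viewer,arm
for i in range(6):
    d={n:viewer.camera(n) for n in("wrist","scene")}; show(arm.get_state())
pickle.dump(d,open("c7.pkl","wb"))
cv2.imwrite("pics/w7a.png",cv2.resize(d["wrist"]["pixels"][60:220,300:560],None,fx=3,fy=3,interpolation=cv2.INTER_CUBIC))
cv2.imwrite("pics/w7.png",d["wrist"]["pixels"])
E
```

```text
t 20.65 p [571.83 139.46  83.6 ] yaw 0.2754 z [-0.007 -0.007 -1.   ] f [-7.18 -3.19 -0.05] tq [-0.65  1.57  0.13] w 9.83
F tool [-1.12 -7.78  0.12]
-0.0088, 0.0048, -0.0021, -0.1, 0.9, -0.9, 2 ,
t 20.75 p [571.87 139.44  83.59] yaw 0.2753 z [-0.007 -0.007 -1.   ] f [-7.56 -3.8   0.63] tq [-0.69  1.58  0.1 ] w 9.63
t 20.85 p [571.87 139.46  83.61] yaw 0.2754 z [-0.007 -0.007 -1.   ] f [-7.89 -4.03 -0.7 ] tq [-0.7   1.59  0.12] w 9.73
t 20.95 p [571.86 139.45  83.62] yaw 0.2753 z [-0.007 -0.007 -1.   ] f [-8.24 -3.66 -0.21] tq [-0.68  1.57  0.17] w 9.91
t 21.05 p [571.87 139.44  83.6 ] yaw 0.2753 z [-0.007 -0.007 -1.   ] f [-7.1  -3.39 -0.32] tq [-0.63  1.57  0.15] w 9.55
t 21.15 p [571.88 139.46  83.62] yaw 0.2754 z [-0.007 -0.007 -1.   ] f [-7.26 -4.36  0.63] tq [-0.67  1.57  0.13] w 9.92
t 21.25 p [571.9  139.47  83.62] yaw 0.2754 z [-0.007 -0.007 -1.   ] f [-7.83 -3.7  -0.44] tq [-0.64  1.56  0.13] w 9.37
```

View pics/w7a.png

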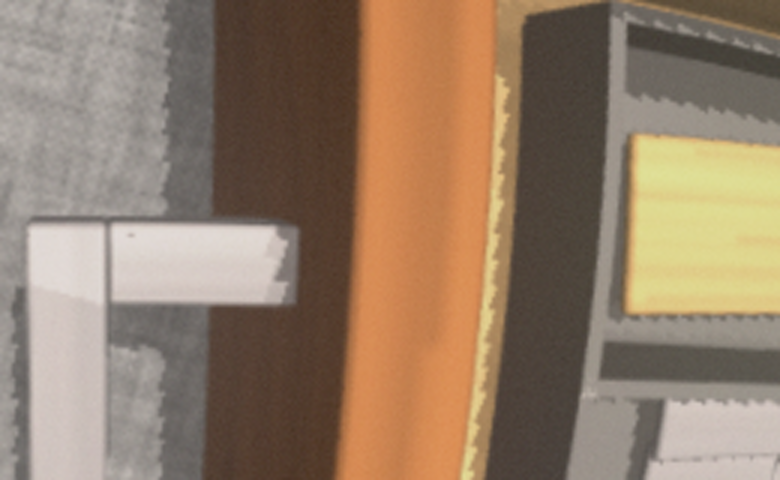

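View pics/w7.png

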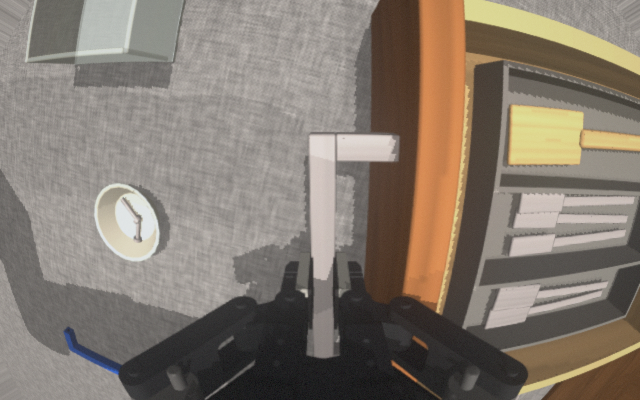

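```bash
python3 - <<'E'
import cv2,pickle
from h import *
from plant import viewer,arm
F=[]
for i in range(40):
    viewer.camera("wrist"); st=arm.get_state(); R=Ro.from_rotvec(st["eef_rot"]).as_matrix(); F.append(R.T@st["ft_force"])
F=np.array(F); print(F.mean(0),F.std(0),F.min(0)); show(st)
E
```

```text
[-1.51444571 -8.54344894  0.34890001] [0.52371241 0.54690445 0.54165158] [-2.55674916 -9.62044717 -0.81487097]
t 23.25 p [571.89 139.44  83.61] yaw 0.2753 z [-0.007 -0.007 -1.   ] f [-7.79 -3.62 -0.01] tq [-0.69  1.5   0.13] w 9.82
```

The push held steady at about 8.5 N for 2 s with the pose unchanged, so I'm handing it in.

```bash
python3 - <<'E'
from h import *
from plant import arm
print(arm.sign_off()); show(arm.get_state())
E
```

```text
the job is handed in; nothing more can be done
None
the job is handed in; nothing more can be done
```

The long grey handle is held level over the holes and pressed against the drawer front. I handed the job in at about 23 s, still gripping and pressing.

- **Push:** it averaged 8.5 N over a 2 s hold, with readings spread by about 0.5 N. That is a little under the 10 N you asked for but inside the 5–16 N band. I raised it in small steps, and no reading I took passed about 9 N.
- **Position:** sideways, the handle is within about 0.5 mm of the hole midpoint, judged from the wrist camera and the arm's pose. Once the feet are on the front they hide the holes, so I could not check this directly at the end. The bar sits about 0.9 mm low, assuming it has not shifted in the grip, and the last wrist picture showed no shift.
- **Alignment:** the tool is tilted about 0.01 rad. Its turn is 0.275 rad against the drawer's measured 0.277 rad.
- **Other objects:** the short handle and tumbler looked unmoved in the mid-run scene and top pictures. The last wrist picture showed the food box and dish of screws apparently undisturbed. I did not measure any of them again at the end.
- **Disagreements:** the camera fits for the drawer differed by up to about 2 mm, so I relied on the wrist camera's view of the hole relative to the foot. With the handle gripped, the fingers read 9.6 mm instead of the bar's 12 mm, but the hold stayed firm.

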